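Sort the pipette bulbs by feel

TASK

Sort the four rubber pipette bulbs in the drying rack by feel: pinch each one gently on its two thumb flats and judge how hard it pushes back. Squeezed in by 8 mm, a supple bulb pushes back with about 4 N and goes into the white tray; a perished one pushes back with about 10 N and goes into the yellow tub. Never pinch a bulb harder than 18 N, and leave the bottle, slide box and jar where they stand.

Things in the scene. Friction and masses are not known exactly. Their poses are not given: they have to be found in the camera images.
- rack: white plastic drying rack, 70 x 208 x 40 mm (x, y, z), fixed; origin at the centre of its underside. Four round holes 16 mm across and 30 mm deep along its y axis, at y = +84, +28, -28, -84 mm, for bulbs 1 to 4
- bulb_1: red rubber pipette bulb, 74 mm tall, about 50 g, neck down in the rack. Origin: centre of the neck's lower end; z up the bulb. Neck 13 mm across, 22 mm long, all of it in the hole; then a collar 21 mm across that rests on the rack, then an oval bulb 28 mm thick (y) and 40 mm (x) across its two dark ribbed thumb flats. Looks and weight do not tell supple from perished; any number may be perished
- bulb_1_mid (a point): point on the axis of bulb_1, 50 mm above its origin, midway between its two thumb flats. They face +x and -x of the bulb, 20 mm from the axis; each is 18 mm wide (y), 26 mm tall. Pressed together they yield like springs up to 12 mm in all, then meet hard stops. Squeezed by 8 mm (to 32 mm across) a supple bulb pushes back with about 4 N on each finger, a perished one with about 10 N
- bulb_2: same kind of bulb as bulb_1, same frame; supple or perished
- bulb_2_mid (a point): point on the axis of bulb_2, 50 mm above its origin, midway between its two thumb flats, which are and yield as on bulb_1
- bulb_3: same kind of bulb as bulb_1, same frame; supple or perished
- bulb_3_mid (a point): point on the axis of bulb_3, 50 mm above its origin, midway between its two thumb flats, which are and yield as on bulb_1
- bulb_4: same kind of bulb as bulb_1, same frame; supple or perished
- bulb_4_mid (a point): point on the axis of bulb_4, 50 mm above its origin, midway between its two thumb flats, which are and yield as on bulb_1
- tray: white open storage tray, 180 x 150 x 50 mm outside (x, y, z), walls and floor 4 mm, fixed; origin at the centre of its underside, for supple bulbs
- tub: yellow open discard tub, 180 x 150 x 50 mm outside (x, y, z), walls and floor 4 mm, fixed; origin at the centre of its underside, for perished bulbs
- oil_bottle: small amber bottle, 30 mm across, 75 mm tall, standing; origin at the centre of its foot. Bystander
- slide_box: blue microscope slide box with a white lid, 42 x 87 x 34 mm; origin at the centre of its underside. Bystander
- stain_jar: glass jar with a green cap, 40 mm across, 65 mm tall; origin at the centre of its foot. Bystander
There are look-alikes about, which are no part of the job. Leave any purple look-alike of the bulb_2 alone.

How it is judged:
By the outcome, as a careful person would: the job done as asked, in the order asked, and still so for the second after the job is handed in, with the robot touching nothing.
It also fails if it takes over 72 s, if anything falls off the work surface, if the arm or the gripper's body presses on something with over 40 N, if the wrist force passes 120 N, or if a joint passes its speed limit or range.

ROBOT

A 6-joint arm with a two-finger parallel gripper is mounted at the origin on the work surface. World frame = base frame: x ahead of the robot, y to its left, z up, the work surface at z = 0. Lengths are in m, angles in rad, forces in N, time in s.
With the tool pointing down it reaches from about 0.35 to 0.975 m from the base axis. Payload 4.9 kg.
Tool frame: the origin (TCP) lies midway between the tips of the shut fingers; the grasp point (between the pads) lies 19 mm behind it; z points along the fingers, y is the line along which they close (so a half turn about z gives the same grasp; the last joint's range is limited). The gripper opens to 85 mm and grips with 20 to 120 N. Pads are 22 mm wide; open, the fingers measure 114 mm over their backs; the gripper's body (76 mm by 85 mm) begins 54 mm behind the grasp point. The pads swing forward as they close: fully open they stand 13 mm farther back than shut.
Start: joints at [1.099, 0.053, 1.613, -0, 1.476, -0.119], TCP at [0.216, 0.586, 0.231] pointing down, gripper open.
Joint ranges: [-3.01, 3.01], [-1.01, 2.22], [0.06, 2.58], [-1.02, 4.17], [0.09, 2.62], [-3.14, 3.14]. Speed limits (rad/s): [2.57, 2.57, 3.14, 3.14, 3.14, 3.14].

INTERFACE

Orientations are given as a unit quaternion [w, x, y, z].
In Python, from plant import state, grab_frame, camera_info, job_done, spot_in, masks_of, pinpoint gives the robot as it stands.
- The arm moves only by the shell command python3 -m handwheel 'ROWS' [OPENING]. ROWS is JSON, a list that holds one entry, the list of rows, each a list of 6 numbers: the shift along the world's x, y, z in m, then the turn, a rotation vector about the world's x, y, z in degrees. In form: [[[tx, ty, tz, ax, ay, az], ...]]. A call has 1 to 20 rows; each row shifts and turns the commanded pose from where the row before left it; what a row does not reach is not made up. A row lasts 1/12 s, in which the tool goes at most 41.7 mm and 7.16 degrees, less where a joint would pass 70% of its speed; a pose out of reach is approached as far as the arm can. A call is refused whole if a number of a shift passes 0.0417 or a number of a turn 7.16, either way. A call with a gripper value outside its range is refused whole. OPENING is the opening, from 0 (shut) to 1 (fully open), set as the call begins (- or left out, the last holds). The fingers move at their own pace and stop on an object; the grip force is fixed at half the most. Time passes only in rows, so rows that do not move let the fingers close. It gives the time, the measured TCP pose, the force, the opening and the grip force at its end, in the units of the state.
- state(): the state, without advancing time (a new reading comes with each control period).
- grab_frame(name): name is "side" or "top"; returns (picture, depth): 400x640x3 uint8, blue, green, red; 400x640 float32, m along the optical axis (not along the pixel's ray), 0 where there is no reading.
- camera_info(name): a dict with "fx", "fy", "cx", "cy" (pixels), "T" (4x4, takes a point from camera to world coordinates). Camera axes: x right, y up, looking along -z (the intrinsics and any distortion apply to the point x, -y, -z); pixel columns grow to the right and rows downward; lengths in m; the calibration is good to about 2 mm. A picture is of the moment at which its call begins. camera_info takes no time and is no camera call.
- job_done(): hands the job in; it is judged then, once.
Trained networks look in the newest picture that a camera, given by its name, has taken for a name from the list of things; names that differ only in an ending like _2 or _b are one class to them, and where a whole thing is asked for, a point or a joint stands for the part that bears it (a point fixed in the world has none). Each returns a list of dicts, best first, with "conf" (0 to 1); they miss things now and then, are a little off and sometimes report something else, mostly with a low value. They report only what shows in the picture. A call takes as long as a camera call. They do not tell look-alikes from the thing itself.
- spot_in(camera, thing): "box" ([left, top, width, height] in pixels, round what is visible of it).
- masks_of(camera, thing): "region" (400x640 bool, what is visible of it) and "box" ([left, top, width, height] in pixels, round what is visible of it).
- pinpoint(camera, thing): "position" ([column, row] in pixels: a listed point, or the origin of a listed thing).
The state is a dict: "time": time; "joint_pos": joint angles; "joint_vel": joint speeds; "joint_efforts": joint torques, N m; "tool_pos": TCP position; "tool_rot": TCP orientation; "contact_force": force on the tool from outside, world axes, zero at the start; "ft_torque": the same for the moment, N m; "gripper_width": opening from 0.0 (shut) to 1.0 (fully open); "grasp_force": force on a finger pad.
Only numpy, scipy, OpenCV 4.12 (cv2) and the standard library are available. Lean on these libraries where they do the work, as an engineer would, in place of code of your own. Each camera call takes 0.05 s, during which the arm holds its last target. There are 200 camera calls.

## Working session

There is one attempt and no reset: what is moved stays moved. The work goes in short steps, Python scripts to look and compute and a shell command to move; the robot and the scene stay as the last step left them, time stands still between calls to the robot, and variables do not carry over. Pictures are saved under pics/ and viewed, at most 10 in all, crops included, and the job is handed in when it is done.

```bash
mkdir -p pics; ls
cat > h.py <<'E'
import numpy as np, cv2
from plant import *
def world(cam,u,v,d):
    c=camera_info(cam); p=np.array([(u-c['cx'])/c['fx']*d,-(v-c['cy'])/c['fy']*d,-d,1]); return (np.array(c['T'])@p)[:3]
def atz(cam,u,v,z):
    a=world(cam,u,v,0.0);b=world(cam,u,v,1.0); return a+(b-a)*(z-a[2])/(b[2]-a[2])
E
python3 - <<'E'
from h import *
print(state())
for c in('top','side'):
    im,d=grab_frame(c); cv2.imwrite(f'pics/{c}0.png',im); np.save(f'{c}.npy',d); print(camera_info(c))
    for n in('bulb_1','bulb_1_mid','rack','tray','tub'):
        for r in pinpoint(c,n):
            u,v=r['position']; dd=d[min(399,int(v)),min(639,int(u))]; print(c,n,round(r['conf'],2),np.round([u,v]),world(c,u,v,dd).round(3))
E
```

```text
pics
{'time': 0.0, 'joint_pos': array([ 1.09899677e+00,  5.33708717e-02,  1.61429996e+00,  5.82132611e-05,
        1.47603100e+00, -1.19010062e-01]), 'joint_vel': array([ 0.00255269,  0.00064144, -0.00078874,  0.00074773,  0.00082926,
        0.00037262]), 'joint_efforts': array([ 1.06839427e-03, -3.93669176e+01, -3.70178568e+01, -3.08228289e-05,
        7.05790822e-03, -6.82876518e-06]), 'tool_pos': array([0.21564876, 0.58594412, 0.23005079]), 'tool_rot': array([-3.34738618e-04,  1.75484057e-01,  9.84481708e-01, -1.00047726e-03]), 'contact_force': array([-0.48793041, -0.01197563, -0.75027217]), 'ft_torque': array([ 0.02218251, -0.03565833,  0.02741297]), 'grasp_force': 0.0, 'gripper_width': 1.0019478358213783}
{'fx': 458.74848211107144, 'fy': 458.74848211107144, 'cx': 306.7528798015418, 'cy': 196.8760169973494, 'T': array([[ 0.03966124,  0.97878295, -0.20102471,  0.39719048],
       [-0.99920224,  0.03790832, -0.01256353,  0.00973268],
       [-0.00467646,  0.20136262,  0.9795056 ,  1.12812535],
       [ 0.        ,  0.        ,  0.        ,  1.        ]])}
top bulb_1 0.7 [330. 244.
[... 519 characters left out ...]
x': 310.70299410736476, 'cy': 199.89120480635432, 'T': array([[-0.79354846,  0.46558254, -0.3918083 ,  0.20053996],
       [-0.6084892 , -0.60221127,  0.51680023,  0.56285052],
       [ 0.00466179,  0.64851714,  0.76118577,  0.87762813],
       [ 0.        ,  0.        ,  0.        ,  1.        ]])}
side bulb_1 0.86 [345. 239.] [0.506 0.037 0.04 ]
side bulb_1 0.75 [364. 225.] [ 0.493 -0.02   0.041]
side bulb_1 0.68 [329. 251.] [0.514 0.085 0.041]
side bulb_1 0.66 [312. 219.] [0.611 0.015 0.004]
side bulb_1 0.56 [378. 209.] [ 0.493 -0.077  0.041]
side bulb_1_mid 0.71 [329. 238.] [0.517 0.083 0.082]
side tray 0.56 [254. 329.] [0.536 0.303 0.003]
side tub 0.56 [410. 166.] [ 0.519 -0.281  0.002]
```

Run:
```python
import cv2,numpy as np
t=cv2.imread('pics/top0.png')[150:320,130:500]; cv2.imwrite('pics/topc.png',cv2.resize(t,None,fx=2.1,fy=2.1,interpolation=3))
s=cv2.imread('pics/side0.png')[120:380,170:470]; cv2.imwrite('pics/sidec.png',cv2.resize(s,None,fx=2.3,fy=2.3,interpolation=3))
```

```text
(no output)
```

View pics/topc.png

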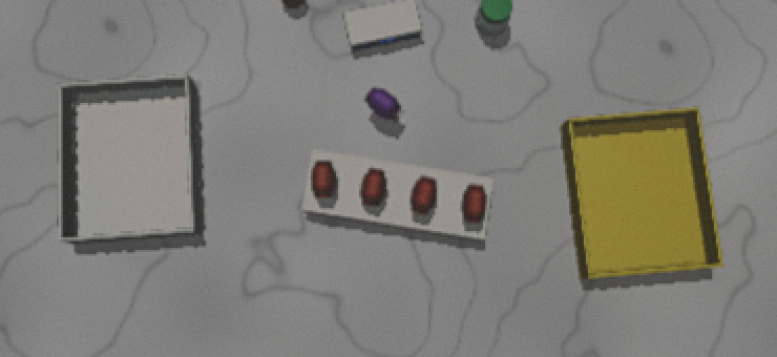

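View pics/sidec.png

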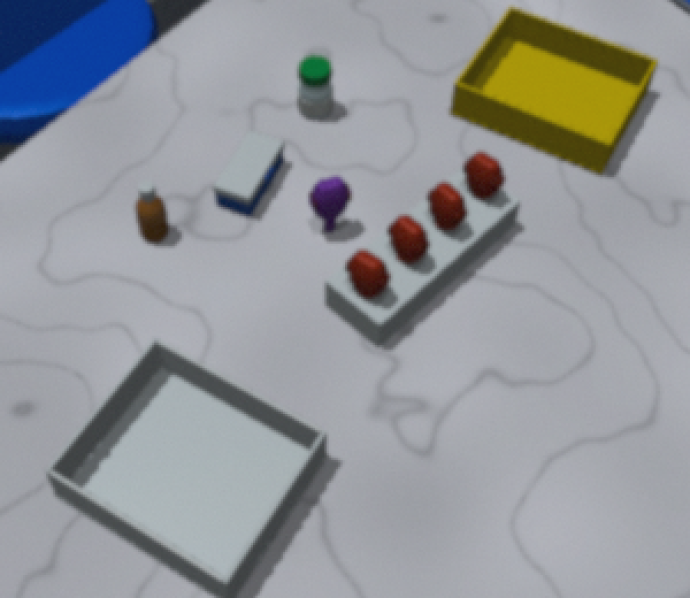

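The top view shows the four red bulbs in the rack, crop (323,178) to (475,203). The rack is turned a little. The purple look-alike is at (383,103), the tray is on the left and the tub on the right. Next I'll measure the bulbs' centres and yaw, along with the rack and trays.

Run:
```python
from h import *
H={}
for c in('top','side'):
    im,_=cv2.imread(f'pics/{c}0.png'),0; d=np.load(f'{c}.npy'); K=camera_info(c)
    v,u=np.mgrid[:400,:640]; P=np.stack([(u-K['cx'])/K['fx']*d,-(v-K['cy'])/K['fy']*d,-d],-1)@np.array(K['T'])[:3,:3].T+np.array(K['T'])[:3,3]
    b,g,r=[im[...,i].astype(int) for i in range(3)]
    ok=(d>0)&(r>1.5*g)&(r>1.5*b)&(abs(P[...,0]-.52)<.09)&(abs(P[...,1])<.14)&(P[...,2]>.045)
    n,L,st,ce=cv2.connectedComponentsWithStats(ok.astype(np.uint8))
    for i in range(1,n):
        if st[i,4]<25: continue
        p=P[L==i]; q=(p[:,:2]).astype(np.float32); (cx,cy),wh,a=cv2.minAreaRect(q)
        w,V=np.linalg.eigh(np.cov(q.T)); e=V[:,1]*np.sign(V[0,1])
        print(c,st[i,4],'mean',p.mean(0).round(4),'rect',np.round((cx,cy),4),np.round(wh,3),'pcaYaw',np.degrees(np.arctan2(e[1],e[0])).round(1),'ztop',np.percentile(p[:,2],97).round(3), 'sil',ce[i].round(1))
    ok=(d>0)&(abs(P[...,2]-.04)<.006)&(abs(P[...,0]-.52)<.09)&(abs(P[...,1])<.14)&(b>g*.8)&(abs(r-g)<40)
    q=P[ok][:,:2].astype(np.float32); (cx,cy),wh,a=cv2.minAreaRect(q); print(c,'rack',cx,cy,wh,a, ok.sum())
    for nm,y0 in(('tray',.305),('tub',-.281)):
        ok=(d>0)&(abs(P[...,2]-.048)<.008)&(abs(P[...,0]-.53)<.14)&(abs(P[...,1]-y0)<.12)
        print(c,nm,cv2.minAreaRect(P[ok][:,:2].astype(np.float32)))
```

```text
top 92 mean [0.5227 0.0741 0.0908] rect [0.5226 0.0739] [0.027 0.018] pcaYaw -3.4 ztop 0.096 sil [282.8 233.7]
top 94 mean [0.5162 0.0184 0.0906] rect [0.5168 0.0188] [0.03  0.018] pcaYaw -15.6 ztop 0.095 sil [307.1 237.5]
top 103 mean [ 0.5091 -0.0362  0.0906] rect [ 0.5095 -0.0365] [0.02  0.031] pcaYaw -17.4 ztop 0.095 sil [331.1 241.6]
top 105 mean [ 0.5026 -0.0914  0.0901] rect [ 0.5028 -0.0921] [0.02 0.03] pcaYaw -6.3 ztop 0.095 sil [355.5 245.4]
top rack 0.5381263494491577 -0.012082070112228394 (0.20815974473953247, 0.12062376737594604) 83.0767593383789 1848
top tray ((0.5426756143569946, 0.3005548417568207), (0.18097291886806488, 0.15180473029613495), 6.619986534118652)
top tub ((0.5264504551887512, -0.28476256132125854), (0.18039603531360626, 0.1517077386379242), 7.212702751159668)
side 214 mean [ 0.4969 -0.0855  0.077 ] rect [ 0.4989 -0.0873] [0.035 0.018] pcaYaw 7.9 ztop 0.093 sil [380.  195.8]
side 211 mean [ 0.5033 -0.0296  0.078 ] rect [ 0.505 -0.032] [0.018 0.034] pcaYaw -1.0 ztop 0.093 sil [364.  209.4]
side 219 mean [0.5101 0.0255 0.0788] rect [0.5119 0.0239] [0.018 0.034] pcaYaw 1.0 ztop 0.093 sil [347.1 223.5]
side 235 mean [0.5165 0.0803 0.0785] rect [0.518  0.0778] [0.034 0.018] pcaYaw 9.2 ztop 0.093 sil [329.6 238.6]
side rack 0.539106011390686 -0.013457730412483215 (0.21002110838890076, 0.12784329056739807) 82.79278564453125 1540
side tray ((0.5409572124481201, 0.2995612621307373), (0.18146413564682007, 0.15182973444461823), 6.3584113121032715)
side tub ((0.5249767899513245, -0.28562670946121216), (0.18107515573501587, 0.15714329481124878), 7.264380931854248)
```

```bash
python3 - <<'E'
from h import *
for c in('top','side'):
    im=cv2.imread(f'pics/{c}0.png').astype(int); b,g,r=im[...,0],im[...,1],im[...,2]
    ok=((r>1.5*g)&(r>1.5*b)).astype(np.uint8); ok[:150]=0; ok[320:]=0; ok[:,:260]=0; ok[:,420:]=0
    n,L,st,ce=cv2.connectedComponentsWithStats(ok)
    for i in range(1,n):
        if st[i,4]>60:
            vv,uu=np.nonzero(L==i); lo,hi=np.array([uu.min(),vv.min()]),np.array([uu.max(),vv.max()])
            print(c,st[i],atz(c,*ce[i],.07).round(4),atz(c,*((lo+hi)/2),.07).round(4))
d=np.load('top.npy');K=camera_info('top');v,u=np.mgrid[:400,:640]; P=np.stack([(u-K['cx'])/K['fx']*d,-(v-K['cy'])/K['fy']*d,-d],-1)@np.array(K['T'])[:3,:3].T+np.array(K['T'])[:3,3]
ok=(d>0)&(abs(P[...,2]-.04)<.006)&(abs(P[...,1])<.14)&(P[...,0]>.45)&(P[...,0]<.57)
print('rack',cv2.minAreaRect(P[ok][:,:2].astype(np.float32)))
E
python3 -m handwheel '[[[0.0203,-0.0341,-0.005,0,0,-5.25],[0.0203,-0.0341,-0.005,0,0,-5.25],[0.0203,-0.0341,-0.005,0,0,-5.25],[0.0203,-0.0341,-0.005,0,0,-5.25],[0.0203,-0.0341,-0.005,0,0,-5.25],[0.0203,-0.0341,-0.005,0,0,-5.25],[0.0203,-0.0341,-0.005,0,0,-5.25],[0.0203,-0.0341,-0.005,0,0,-5.25],[0.0203,-0.0341,-0.005,0,0,-5.25],[0.0203,-0.0341,-0.005,0,0,-5.25],[0.0203,-0.0341,-0.005,0,0,-5.25],[0.0203,-0.0341,-0.005,0,0,-5.25],[0.0203,-0.0341,-0.005,0,0,-5.25],[0.0203,-0.0341,-0.005,0,0,-5.25],[0.0203,-0.0341,-0.005,0,0,-5.25],[0,0,0,0,0,0],[0,0,0,0,0,0]]]' 0.7
```

```text
top [279 228   9  13  93] [0.5253 0.0753 0.07  ] [0.5245 0.0748 0.07  ]
top [303 231   9  14  95] [0.5186 0.0186 0.07  ] [0.5185 0.0189 0.07  ]
top [327 235  10  14 103] [ 0.5113 -0.0371  0.07  ] [ 0.5115 -0.0379  0.07  ]
top [351 239  10  14 105] [ 0.5047 -0.0934  0.07  ] [ 0.5044 -0.0934  0.07  ]
side [373 187  15  19 217] [ 0.4994 -0.0909  0.07  ] [ 0.4992 -0.0906  0.07  ]
side [357 200  15  20 214] [ 0.5064 -0.0356  0.07  ] [ 0.5061 -0.0354  0.07  ]
side [340 214  15  20 220] [0.5135 0.0197 0.07  ] [0.5137 0.0197 0.07  ]
side [322 229  17  20 236] [0.5199 0.0751 0.07  ] [0.5194 0.0743 0.07  ]
rack ((0.5132117867469788, -0.009052202105522156), (0.20812389254570007, 0.07069259136915207), 82.98197174072266)
time: 2.02
tool_pos: [0.521, 0.0732, 0.156]
tool_rot: [-0.0, 0.761, 0.648, -0.0]
contact_force: [-0.1, 0.1, -0.1]
gripper_width: 0.701
grasp_force: 0.0
```

```bash
python3 -m handwheel '[[[0.0015,0.001,-0.036,0,0,0],[0,0,-0.036,0,0,0],[0,0,-0.024,0,0,0],[0,0,-0.012,0,0,0],[0,0,0,0,0,0],[0,0,0,0,0,0]]]' 0.6
python3 -m handwheel '[[[0,0,0,0,0,0],[0,0,0,0,0,0],[0,0,0,0,0,0],[0,0,0,0,0,0]]]' 0.48
python3 -m handwheel '[[[0,0,0,0,0,0],[0,0,0,0,0,0],[0,0,0,0,0,0],[0,0,0,0,0,0]]]' 0.44
python3 - <<'E'
from h import *
im,d=grab_frame('side'); cv2.imwrite('pics/p1.png',cv2.resize(im[150:300,250:450],None,fx=4,fy=4,interpolation=3))
s=state();print(s['contact_force'],s['ft_torque'],s['grasp_force'],s['gripper_width'])
E
```

```text
time: 2.52
tool_pos: [0.522, 0.0768, 0.0488]
tool_rot: [-0.0, 0.76, 0.65, 0.0]
contact_force: [0.6, 0.4, 0.2]
gripper_width: 0.6
grasp_force: 0.0
time: 2.85
tool_pos: [0.5234, 0.0761, 0.0501]
tool_rot: [0.001, 0.76, 0.65, 0.001]
contact_force: [0.3, 0.3, 0.8]
gripper_width: 0.481
grasp_force: 0.6
time: 3.18
tool_pos: [0.5227, 0.0759, 0.049]
tool_rot: [0.001, 0.76, 0.65, 0.001]
contact_force: [0.9, -0.3, 3.0]
gripper_width: 0.442
grasp_force: 2.0
[ 1.57932074 -0.71950864  2.923387  ] [-0.10712041 -0.23435025 -0.0341706 ] 2.021042756969109 0.44271828626584314
```

View pics/p1.png

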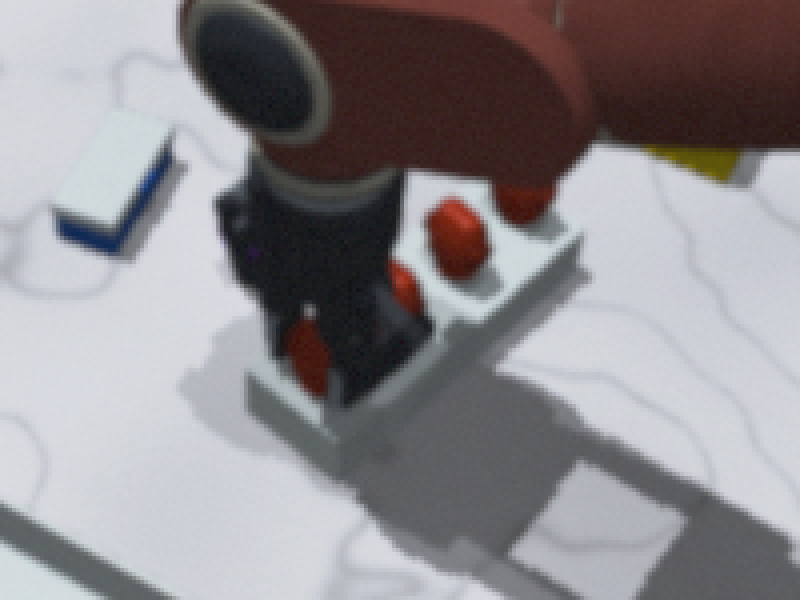

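The fingers straddle bulb 1 cleanly at crop (345,350), so I'll squeeze further.

```bash
python3 -m handwheel '[[[0,0,0,0,0,0],[0,0,0,0,0,0],[0,0,0,0,0,0],[0,0,0,0,0,0]]]' 0.41
python3 -m handwheel '[[[0,0,0,0,0,0],[0,0,0,0,0,0],[0,0,0,0,0,0],[0,0,0,0,0,0]]]' 0.376
```

```text
time: 3.57
tool_pos: [0.5224, 0.0759, 0.0487]
tool_rot: [0.0, 0.76, 0.65, 0.0]
contact_force: [2.8, -0.2, 3.9]
gripper_width: 0.414
grasp_force: 3.2
time: 3.9
tool_pos: [0.5223, 0.0759, 0.0486]
tool_rot: [0.0, 0.76, 0.65, 0.0]
contact_force: [2.5, -0.2, 4.6]
gripper_width: 0.379
grasp_force: 4.5
```

Bulb 1 gives 4.5 N at 8 mm, so it is supple and goes to the tray.

```bash
python3 -m handwheel '[[[0,0,0.02,0,0,0],[0,0,0.035,0,0,0],[0,0,0.036,0,0,0],[0.0066,0.0324,0,0,0,0],[0.0066,0.0324,0,0,0,0],[0.0066,0.0324,0,0,0,0],[0.0066,0.0324,0,0,0,0],[0.0066,0.0324,0,0,0,0],[0.0066,0.0324,0,0,0,0],[0.0066,0.0324,0,0,0,0],[0.0066,0.0324,0,0,0,0],[0,0,-0.03,0,0,0],[0,0,-0.03,0,0,0],[0,0,-0.02,0,0,0],[0,0,0,0,0,0],[0,0,0,0,0,0]]]'
python3 - <<'E'
from h import *
im,d=grab_frame('side'); cv2.imwrite('pics/p2.png',cv2.resize(im[120:380,170:470],None,fx=2.3,fy=2.3,interpolation=3))
s=state();print(s['contact_force'],s['grasp_force'],s['gripper_width'])
E
```

```text
time: 5.23
tool_pos: [0.5719, 0.3342, 0.0558]
tool_rot: [-0.001, 0.76, 0.65, -0.004]
contact_force: [0.0, 0.8, 0.2]
gripper_width: 0.375
grasp_force: 3.5
[ 0.83461002 -0.06927936  0.05144643] 3.5463326051831245 0.3789250421856525
```

View pics/p2.png

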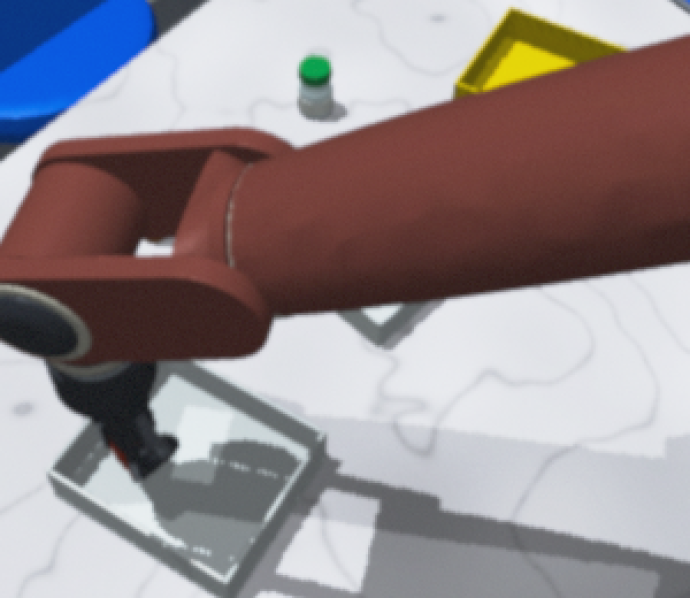

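Bulb 1 is held inside the tray at crop (120,455). I'll release it and go to bulb 2.

```bash
python3 -m handwheel '[[[0,0,0,0,0,0],[0,0,0,0,0,0],[0,0,0,0,0,0],[0,0,0.035,0,0,0],[0,0,0.035,0,0,0],[0,0,0.03,0,0,0],[-0.006,-0.0351,0,0,0,0],[-0.006,-0.0351,0,0,0,0],[-0.006,-0.0351,0,0,0,0],[-0.006,-0.0351,0,0,0,0],[-0.006,-0.0351,0,0,0,0],[-0.006,-0.0351,0,0,0,0],[-0.006,-0.0351,0,0,0,0],[-0.006,-0.0351,0,0,0,0],[-0.006,-0.0351,0,0,0,0],[0,0,0,0,0,0],[0,0,0,0,0,0],[0,0,0,0,0,0]]]' 0.62
```

```text
time: 6.78
tool_pos: [0.5212, 0.0193, 0.1603]
tool_rot: [0.0, 0.76, 0.649, 0.001]
contact_force: [-0.5, 1.4, -0.4]
gripper_width: 0.621
grasp_force: 0.0
```

Over bulb 2: the target is about (0.5175, 0.0187), TCP z 0.048.

```bash
python3 -m handwheel '[[[-0.0037,-0.0006,-0.036,0,0,0],[0,0,-0.036,0,0,0],[0,0,-0.027,0,0,0],[0,0,-0.013,0,0,0],[0,0,0,0,0,0],[0,0,0,0,0,0]]]' 0.6
python3 -m handwheel '[[[0,0,0,0,0,0],[0,0,0,0,0,0],[0,0,0,0,0,0],[0,0,0,0,0,0]]]' 0.44
python3 -m handwheel '[[[0,0,0,0,0,0],[0,0,0,0,0,0],[0,0,0,0,0,0],[0,0,0,0,0,0]]]' 0.41
python3 -m handwheel '[[[0,0,0,0,0,0],[0,0,0,0,0,0],[0,0,0,0,0,0],[0,0,0,0,0,0]]]' 0.376
```

```text
time: 7.28
tool_pos: [0.5168, 0.0199, 0.047]
tool_rot: [-0.001, 0.76, 0.65, -0.0]
contact_force: [0.4, -0.6, 1.4]
gripper_width: 0.601
grasp_force: 0.0
time: 7.62
tool_pos: [0.5174, 0.0194, 0.0493]
tool_rot: [-0.0, 0.76, 0.65, 0.0]
contact_force: [-5.2, 1.4, 4.9]
gripper_width: 0.441
grasp_force: 3.1
time: 7.95
tool_pos: [0.5171, 0.0194, 0.0493]
tool_rot: [-0.001, 0.76, 0.65, 0.0]
contact_force: [-5.9, 1.5, 6.2]
gripper_width: 0.41
grasp_force: 5.9
time: 8.28
tool_pos: [0.5169, 0.0194, 0.0496]
tool_rot: [-0.001, 0.76, 0.65, -0.0]
contact_force: [-7.1, 2.3, 8.6]
gripper_width: 0.375
grasp_force: 9.3
```

The slope is 1.15 N/mm, which suggests perished, but there is a sideways bias on the tool. I'll lift the bulb free and read the balanced force before deciding.

```bash
python3 -m handwheel '[[[-0.002,0,0,0,0,0],[0,0,0.015,0,0,0],[0,0,0.035,0,0,0],[0,0,0.036,0,0,0],[0,0,0,0,0,0],[0,0,0,0,0,0],[0,0,0,0,0,0]]]'
```

```text
time: 8.87
tool_pos: [0.5156, 0.0187, 0.1342]
tool_rot: [0.001, 0.76, 0.65, 0.001]
contact_force: [-0.6, -0.4, -1.2]
gripper_width: 0.381
grasp_force: 8.8
```

It still reads 8.8 N free of the rack, so bulb 2 is perished and goes to the tub.

```bash
python3 -m handwheel '[[[0,0,0.02,0,0,0],[0.005,-0.0371,0,0,0,0],[0.005,-0.0371,0,0,0,0],[0.005,-0.0371,0,0,0,0],[0.005,-0.0371,0,0,0,0],[0.005,-0.0371,0,0,0,0],[0.005,-0.0371,0,0,0,0],[0.005,-0.0371,0,0,0,0],[0.005,-0.0371,0,0,0,0],[0.005,-0.0371,0,0,0,0],[0,0,-0.035,0,0,0],[0,0,-0.035,0,0,0],[0,0,-0.025,0,0,0],[0,0,0,0,0,0],[0,0,0,0,0,0]]]'
python3 - <<'E'
from h import *
im,d=grab_frame('side'); cv2.imwrite('pics/p3.png',cv2.resize(im[120:380,170:470],None,fx=2.3,fy=2.3,interpolation=3))
E
```

```text
time: 10.12
tool_pos: [0.558, -0.3138, 0.0548]
tool_rot: [-0.003, 0.76, 0.65, -0.001]
contact_force: [0.3, -0.9, -1.0]
gripper_width: 0.38
grasp_force: 8.8
```

View pics/p3.png

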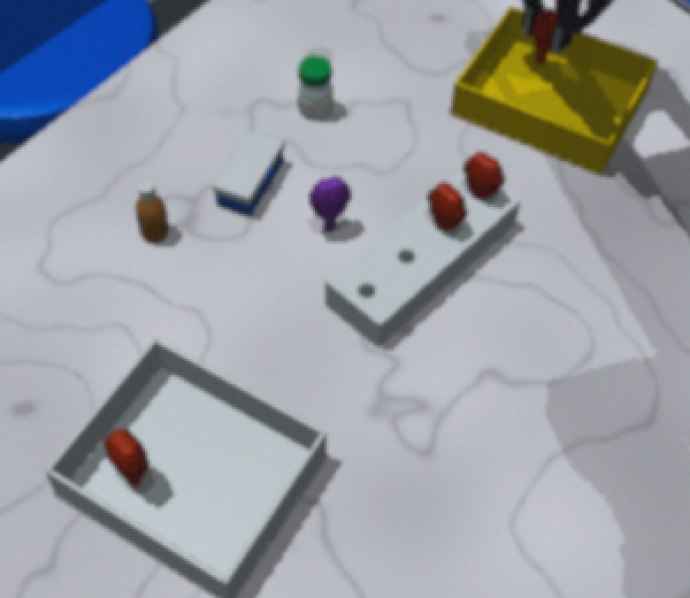

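Bulb 1 lies in the tray at crop (127,457), and bulb 2 is held over the tub at (545,40). I'll release it and go over bulb 4.

```bash
python3 -m handwheel '[[[0,0,0,0,0,0],[0,0,0,0,0,0],[0,0,0,0,0,0],[0,0,0.035,0,0,0],[0,0,0.035,0,0,0],[0,0,0.03,0,0,0],[-0.0092,0.0369,0,0,0,0],[-0.0092,0.0369,0,0,0,0],[-0.0092,0.0369,0,0,0,0],[-0.0092,0.0369,0,0,0,0],[-0.0092,0.0369,0,0,0,0],[-0.0092,0.0369,0,0,0,0],[0,0,0,0,0,0],[0,0,0,0,0,0],[0,0,0,0,0,0]]]' 0.62
```

```text
time: 11.42
tool_pos: [0.5055, -0.094, 0.1597]
tool_rot: [0.001, 0.76, 0.65, 0.001]
contact_force: [0.1, 0.4, -0.0]
gripper_width: 0.621
grasp_force: 0.0
```

```bash
python3 -m handwheel '[[[-0.0025,0.0015,-0.036,0,0,0],[0,0,-0.036,0,0,0],[0,0,-0.026,0,0,0],[0,0,-0.013,0,0,0],[0,0,0,0,0,0],[0,0,0,0,0,0]]]' 0.6
python3 -m handwheel '[[[0,0,0,0,0,0],[0,0,0,0,0,0],[0,0,0,0,0,0],[0,0,0,0,0,0]]]' 0.44
python3 -m handwheel '[[[0,0,0,0,0,0],[0,0,0,0,0,0],[0,0,0,0,0,0],[0,0,0,0,0,0]]]' 0.41
python3 -m handwheel '[[[0,0,0,0,0,0],[0,0,0,0,0,0],[0,0,0,0,0,0],[0,0,0,0,0,0]]]' 0.376
python3 -m handwheel '[[[0,0,0.015,0,0,0],[0,0,0.036,0,0,0],[0,0,0.036,0,0,0],[0,0,0.02,0,0,0],[0,0,0,0,0,0],[0,0,0,0,0,0],[0,0,0,0,0,0]]]'
```

```text
time: 11.92
tool_pos: [0.5024, -0.0933, 0.0471]
tool_rot: [-0.0, 0.761, 0.649, -0.0]
contact_force: [0.4, -0.5, 0.4]
gripper_width: 0.597
grasp_force: 0.0
time: 12.25
tool_pos: [0.5032, -0.0927, 0.0486]
tool_rot: [0.001, 0.76, 0.65, 0.001]
contact_force: [-1.5, 0.4, 1.3]
gripper_width: 0.44
grasp_force: 1.3
time: 12.58
tool_pos: [0.503, -0.0925, 0.048]
tool_rot: [0.001, 0.76, 0.65, 0.0]
contact_force: [0.4, 0.4, 3.3]
gripper_width: 0.411
grasp_force: 2.4
time: 12.92
tool_pos: [0.503, -0.0925, 0.048]
tool_rot: [0.001, 0.76, 0.65, 0.0]
contact_force: [-0.3, 0.7, 5.0]
gripper_width: 0.375
grasp_force: 3.8
time: 13.5
tool_pos: [0.5012, -0.0919, 0.1523]
tool_rot: [-0.001, 0.76, 0.65, -0.001]
contact_force: [0.2, 1.2, -1.1]
gripper_width: 0.379
grasp_force: 3.7
```

Bulb 4 gives 3.8 N, so it is supple and goes to the tray.

```bash
python3 -m handwheel '[[[0.0007,0.0363,0,0,0,0],[0.0007,0.0363,0,0,0,0],[0.0007,0.0363,0,0,0,0],[0.0007,0.0363,0,0,0,0],[0.0007,0.0363,0,0,0,0],[0.0007,0.0363,0,0,0,0],[0.0007,0.0363,0,0,0,0],[0.0007,0.0363,0,0,0,0],[0.0007,0.0363,0,0,0,0],[0.0007,0.0363,0,0,0,0],[0,0,-0.035,0,0,0],[0,0,-0.035,0,0,0],[0,0,-0.025,0,0,0],[0,0,0,0,0,0],[0,0,0,0,0,0]]]'
```

```text
time: 14.75
tool_pos: [0.5064, 0.2696, 0.0554]
tool_rot: [-0.001, 0.76, 0.65, -0.004]
contact_force: [0.7, -0.0, 0.1]
gripper_width: 0.378
grasp_force: 3.7
```

```bash
python3 -m handwheel '[[[0,0,0,0,0,0],[0,0,0,0,0,0],[0,0,0,0,0,0],[0,0,0.035,0,0,0],[0,0,0.035,0,0,0],[0,0,0.03,0,0,0],[0.0003,-0.0383,0,0,0,0],[0.0003,-0.0383,0,0,0,0],[0.0003,-0.0383,0,0,0,0],[0.0003,-0.0383,0,0,0,0],[0.0003,-0.0383,0,0,0,0],[0.0003,-0.0383,0,0,0,0],[0.0003,-0.0383,0,0,0,0],[0.0003,-0.0383,0,0,0,0],[0,0,0,0,0,0],[0,0,0,0,0,0],[0,0,0,0,0,0]]]' 0.62
```

```text
time: 16.17
tool_pos: [0.5122, -0.0358, 0.1606]
tool_rot: [0.001, 0.76, 0.649, 0.001]
contact_force: [-0.1, -0.5, -0.5]
gripper_width: 0.618
grasp_force: 0.0
```

```bash
python3 -m handwheel '[[[-0.0022,-0.001,-0.036,0,0,0],[0,0,-0.036,0,0,0],[0,0,-0.027,0,0,0],[0,0,-0.013,0,0,0],[0,0,0,0,0,0],[0,0,0,0,0,0]]]' 0.6
python3 -m handwheel '[[[0,0,0,0,0,0],[0,0,0,0,0,0],[0,0,0,0,0,0],[0,0,0,0,0,0]]]' 0.44
python3 -m handwheel '[[[0,0,0,0,0,0],[0,0,0,0,0,0],[0,0,0,0,0,0],[0,0,0,0,0,0]]]' 0.41
python3 -m handwheel '[[[0,0,0,0,0,0],[0,0,0,0,0,0],[0,0,0,0,0,0],[0,0,0,0,0,0]]]' 0.376
python3 -m handwheel '[[[0,0,0.015,0,0,0],[0,0,0.036,0,0,0],[0,0,0.036,0,0,0],[0,0,0.02,0,0,0],[0,0,0,0,0,0],[0,0,0,0,0,0],[0,0,0,0,0,0]]]'
python3 - <<'E'
from h import *
im,d=grab_frame('side'); cv2.imwrite('pics/p4.png',cv2.resize(im[120:380,170:470],None,fx=2.3,fy=2.3,interpolation=3))
E
```

```text
time: 16.67
tool_pos: [0.5093, -0.0353, 0.0471]
tool_rot: [-0.0, 0.76, 0.65, -0.0]
contact_force: [0.6, -0.5, 1.0]
gripper_width: 0.599
grasp_force: 0.0
time: 17.0
tool_pos: [0.5101, -0.0367, 0.0486]
tool_rot: [0.001, 0.76, 0.65, 0.0]
contact_force: [-2.8, -0.2, 2.9]
gripper_width: 0.439
grasp_force: 2.9
time: 17.33
tool_pos: [0.5099, -0.0368, 0.0486]
tool_rot: [0.0, 0.76, 0.65, 0.0]
contact_force: [-3.8, 1.4, 6.4]
gripper_width: 0.413
grasp_force: 5.9
time: 17.67
tool_pos: [0.5097, -0.0367, 0.0488]
tool_rot: [-0.0, 0.76, 0.65, -0.0]
contact_force: [-5.2, 1.7, 8.1]
gripper_width: 0.377
grasp_force: 9.3
time: 18.25
tool_pos: [0.509, -0.0367, 0.1533]
tool_rot: [-0.0, 0.76, 0.65, -0.0]
contact_force: [-0.3, -0.8, -0.9]
gripper_width: 0.377
grasp_force: 8.9
```

View pics/p4.png

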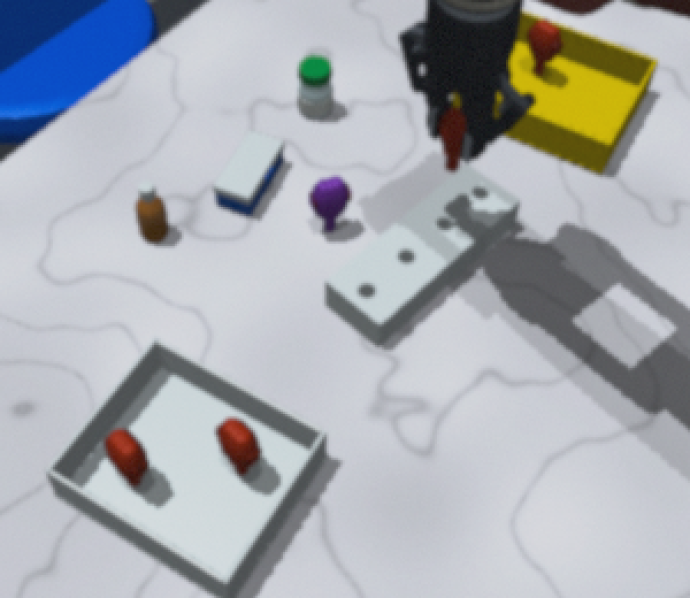

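The tray holds bulbs 1 and 4, standing at crop (127,457) and (240,445), and bulb 2 stands in the tub at (545,45). Bulb 3 gives about 9 N, so it is perished and goes to the free corner of the tub.

```bash
python3 -m handwheel '[[[-0.0028,-0.0366,0,0,0,0],[-0.0028,-0.0366,0,0,0,0],[-0.0028,-0.0366,0,0,0,0],[-0.0028,-0.0366,0,0,0,0],[-0.0028,-0.0366,0,0,0,0],[-0.0028,-0.0366,0,0,0,0],[0,0,-0.035,0,0,0],[0,0,-0.035,0,0,0],[0,0,-0.027,0,0,0],[0,0,0,0,0,0],[0,0,0,0,0,0]]]'
python3 -m handwheel '[[[0,0,0,0,0,0],[0,0,0,0,0,0],[0,0,0,0,0,0],[0,0,0,0,0,0],[0,0,0.03,0,0,0],[0,0,0.035,0,0,0],[0,0,0.035,0,0,0],[-0.02,0.03,0.03,0,0,0],[-0.02,0.03,0.02,0,0,0],[-0.02,0.03,0,0,0,0],[-0.02,0.03,0,0,0,0],[0,0,0,0,0,0],[0,0,0,0,0,0],[0,0,0,0,0,0]]]' 0.6
python3 - <<'E'
from h import *
im,d=grab_frame('side'); cv2.imwrite('pics/p5.png',cv2.resize(im[120:380,170:470],None,fx=2.3,fy=2.3,interpolation=3))
E
```

```text
time: 19.22
tool_pos: [0.4904, -0.2548, 0.054]
tool_rot: [-0.003, 0.76, 0.65, -0.001]
contact_force: [-0.1, 0.0, 0.1]
gripper_width: 0.378
grasp_force: 8.9
time: 20.38
tool_pos: [0.4155, -0.14, 0.205]
tool_rot: [0.001, 0.76, 0.65, 0.0]
contact_force: [0.4, -0.3, 0.4]
gripper_width: 0.603
grasp_force: 0.0
```

View pics/p5.png

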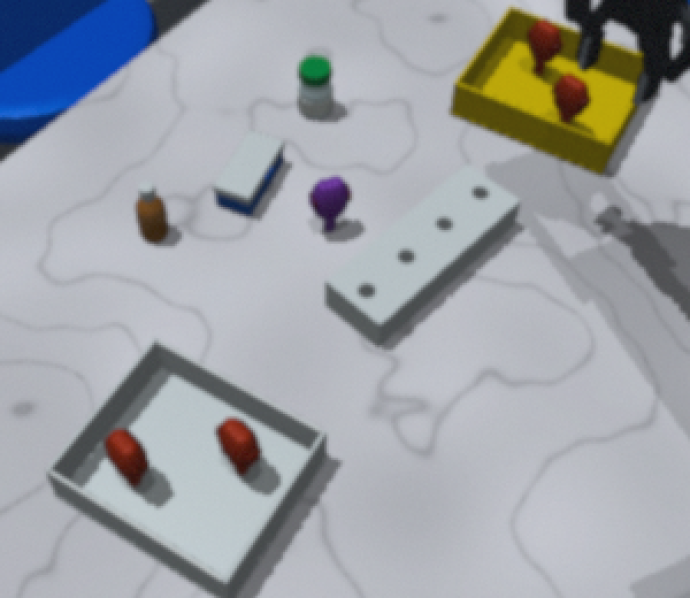

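The picture shows two bulbs in the tray at (127,457) and (240,445), and two in the tub at (545,45) and (570,98). The rack is empty, the purple look-alike and bystanders are where they were, and the gripper is clear of everything.

```bash
python3 -c "
from plant import job_done
print(job_done())"
```

```text
the job is handed in; nothing more can be done
None
```

The job is handed in after about 20 s of robot time: bulbs 1 and 4 (supple, 4.5 and 3.8 N) are in the white tray, bulbs 2 and 3 (perished, both 9.3 N) are in the yellow tub, no pinch reading passed 9.3 N, and the bottle, slide box, jar and purple look-alike stand where they were.

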